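# Zero the dial of an extension gauge, unlock its arm and hold it out at the clip

### The job

Get the extension gauge ready for a reading: turn the dial's bezel until its long broad zero mark lies under the needle, then press the round lock button fully down so that the arm springs free, grip the upright knob on the arm and draw the arm out until its pointer is level with the nose of the clip on the scale. Finish while still gripping the knob, with the arm held still at that mark (a spring pulls it back if it is let go). Once it is zeroed do not turn the bezel again (the needle swings with the arm); leave the clip where it is set and the other things on the table alone.

Things in the scene. Friction and masses are not known exactly. Their poses are not given: they have to be found in the camera images.
- gauge: fixed dial extension gauge: grey housing 64 wide (x -32 to 32), y -98 to 88, top 50 mm above the table, on a dark plate. Origin on the table under the dial-to-button line. Own +y is the way the arm draws out (roughly the robot's left), z up. Aluminium scale bar with 10 mm graduations, top 30 mm high, beside the arm at x -42 to -22, y 92 to 250 mm
- bezel (a joint): angle of the dial's face and bezel, rad; 0 = the long broad zero mark is under the needle as it stands with the arm locked at home; grows anticlockwise from above; stops at -1.5 and 1.5; starts between 0.45 and 1.2; slight friction (0.05 N m), stays where left
- bezel_grip (a point): on the dial's axis, 64 mm above the table, at the gauge's x 0, y -55. Dark knurled round bezel, 54 mm diameter, 52 to 74 mm above the table, on the housing's top; white face that turns with it, thin black needle that does not: it points to the gauge's -x while the arm is home and swings round as the arm moves out
- lock_button (a joint): travel of the lock button, m; 0 up, 0.008 fully down; a spring pushes it up (1.2 N at the top, 6 N fully down); pressed by more than about 0.006 it lets the arm go, and it comes up again by itself
- button_top (a point): middle of the top of the lock button: round, black, 22 mm in diameter, its top 64 mm above the table (14 mm above the housing) when up, moves with the button; at the gauge's x = 0, y = 55; pressed straight down
- extension (a joint): how far the telescoping arm is drawn out, m: 0 locked at home; after the button is pressed a spring pushes it out to about 0.019, where it rests; drawn farther, the spring pulls it back (40 N per m beyond 0.024, so 3.3 N at most here; friction 0.2 N), to about 0.03 if let go; end stop at 0.130
- gauge_arm: the steel telescoping arm, 16 mm square, 26 to 42 mm above the table, with its end block, pointer and knob; slides along the gauge's y; its origin and axes coincide with the gauge's when home
- draw_knob (a point): middle of the grip of the upright round black finger knob on the arm's end, 24 mm diameter, 42 to 78 mm above the table; this point 67 mm high, at the gauge's x 0, y 128 mm plus the arm's travel. Nearby only the housing is higher than its foot; the housing's end is 40 mm from the knob's axis at home, 58 mm once the arm has sprung free
- pointer_tip (a point): tip of the thin black pointer that reaches from the arm over the scale bar, 35 mm above the table; at the gauge's x = -31, y = 115 mm plus the arm's travel
- clip_mark (a point): tip of the pointed nose of the small black clip that rides on the scale bar (clip 14 mm long, top 34 mm high): marks the wanted extension. At the gauge's x = -31, y = 115 mm plus the wanted arm travel, which is 0.060 to 0.105 m; the clip stays put by friction (3 N)
- vial_0: bystander: small brown bottle, 24 mm, 55 mm tall; origin in the middle of its underside; leave it alone
- vial_1: bystander: small brown bottle with a dark cap, 24 mm, 55 mm tall; origin in the middle of its underside; leave it alone
- vial_2: bystander: small white bottle, 24 mm, 55 mm tall; origin in the middle of its underside; leave it alone
- dish_stack: bystander: stack of clear petri dishes, 62 mm, 43 mm tall; origin in the middle of its underside; leave it alone
- note_block: bystander: square block of notes, 69 x 69 x 18 mm; origin in the middle of its underside; leave it alone
- tip_box: bystander: pipette tip box, 70 x 118 x 76 mm; origin in the middle of its underside; leave it alone
- cap_cup: bystander: small white cup, 58 mm, 46 mm tall; origin in the middle of its underside; leave it alone

How it is judged (in metres and radians):
On the way, in this order (a step that is already met when the one before it is completed fails the run):
1. the dial reads zero with the arm still locked at home (value of joint bezel between -0.12 and 0.12 rad and value of joint extension below 0.004 m), for 0.3 s.
2. the lock button is pressed and the arm springs free (value of joint bezel between -0.12 and 0.12 rad and value of joint lock_button above 0.004 m and value of joint extension above 0.006 m), for 0.05 s.
3. the arm is drawn out to the clip by its gripped knob (y of pointer_tip in the frame of clip_mark between -0.005 and 0.005 m and contact force between the fingers and gauge_arm above 6 N), for 0.3 s.
At the end, for the whole second after the job is handed in: The fingers grip the knob (more than 6 N), the arm's pointer stands still within 5 mm of the clip's nose along the scale, the bezel is within 0.12 rad of zero, and the clip has not been moved (4 mm) (all of step 3 and value of joint bezel between -0.12 and 0.12 rad and velocity of joint extension between -0.01 and 0.01 m/s and distance of clip_mark from where it was at the start of the episode below 0.004 m); the arm keeps its last pose, push and grip.
It fails at once if the scale clip is moved by more than 6 mm (distance of clip_mark from where it was at the start of the episode above 0.006 m).
It fails at once if one of the other things on the table is moved by more than 20 mm (distance of any of vial_0, vial_1, vial_2, dish_stack, note_block, tip_box, cap_cup from where it was at the start of the episode above 0.02 m).
It also fails if it takes over 51 s, if anything falls off the work surface, if the arm or the gripper's body presses on something with over 40 N, if the wrist force passes 120 N, or if a joint passes its speed limit or range.

### The arm

A 6-joint arm with a two-finger parallel gripper is mounted at the origin on a cart in front of the work surface, level with it; the furniture and walls round the work are solid. World frame = base frame: x ahead of the robot, y to its left, z up, the work surface at z = 0. Lengths are in m, angles in degrees, forces in N, time in s.
With the tool pointing down it reaches from about 0.4 to 0.825 m from the base axis. Payload 7 kg.
Tool frame: the origin (TCP) lies midway between the tips of the shut fingers; the grasp point (between the pads) lies 19 mm behind it; z points along the fingers, y is the line along which they close (so a half turn about z gives the same grasp; the last joint's range is limited). The gripper opens to 88 mm and grips with 3 to 60 N. Pads are 19 mm wide; open, the fingers measure 130 mm over their backs; the gripper's body (78 mm by 193 mm) begins 47 mm behind the grasp point.
Start: joints at [82.913, 20.546, 0.682, 0, -70.136, -16.507], TCP at [0.27, 0.619, 0.227] pointing down, gripper open.
Joint ranges: [-176.03, 176.03], [-82.01, 121.73], [-58.28, 71.71], [-173.87, 95.51], [-174.79, -0.11], [-173.66, 173.66]. Speed limits (degrees/s): [136.94, 136.94, 172.46, 180, 180, 180].

### API

Orientations are given as [roll, pitch, yaw] about the fixed x, y, z axes, in that order (R = Rz(yaw) Ry(pitch) Rx(roll)).
In Python, from plant import r gives the robot as it stands.
- The arm moves only by the tool carry_out, never from a script. Its argument "deltas" is a list of rows, each a list of 3 entries, a list of its own where there are three numbers: the opening, from 0 (shut) to 1 (fully open), then the shift along the tool's x, y, z in mm, then the turn, a rotation vector about the tool's x, y, z in rad. In form: [[gripper, [tx, ty, tz], [rx, ry, rz]], ...]. A call has 1 to 12 rows; each row is the pose to reach, as a shift and turn from the pose commanded when the call began, along the tool's axes at that moment; what a row does not reach only later rows make up. A row lasts 1/10 s, in which the tool goes at most 50 mm and 8.59 degrees, less where a joint would pass 70% of its speed; a pose out of reach is approached as far as the arm can. A call with a gripper value outside its range is refused whole. The fingers move at their own pace and stop on an object; "squeeze" is the grip in N (left out, the last holds). Time passes only in rows, so rows that repeat a pose let the fingers close. It gives the time, the measured TCP pose, the force, the opening and the grip force at its end, in the units of the state.
- r.get_state(): the state, without advancing time (a new reading comes with each control period).
- r.capture(name): name is "side" or "top"; returns (picture, depth): 384x512x3 uint8, red, green, blue; 384x512 float32, m along the optical axis (not along the pixel's ray), 0 where there is no reading.
- r.get_calibration(name): a dict with "fov_y" (degrees; the focal length in pixels is half the picture's height over the tangent of half this angle, whatever the lens; pixels are square), "cx", "cy" (the principal point, pixels), "view" (4x4, takes a point from world to camera coordinates). Camera axes: x right, y down, z forward; pixel columns grow to the right and rows downward; lengths in m; the calibration is good to about 2 mm. A picture is of the moment at which its call begins. get_calibration takes no time and is no camera call.
- r.close_job(): hands the job in; it is judged then, once.
The state is a dict: "time_s": time; "joints": joint angles; "qd": joint speeds; "joint_torque": joint torques, N m; "tcp_pos": TCP position; "eef_rot": TCP orientation; "contact_force": force on the tool from outside, world axes, zero at the start; "moment": the same for the moment, N m; "gripper_width": finger opening in m; "gripper_force": force on a finger pad.
Only numpy, scipy, OpenCV 4.12 (cv2) and the standard library are available. Lean on these libraries where they do the work, as an engineer would, in place of code of your own. Each camera call takes 0.05 s, during which the arm holds its last target. There are 200 camera calls.

## Working session

There is one attempt and no reset: what is moved stays moved. The work goes in short steps, Python scripts to look and compute and a tool call to move; the robot and the scene stay as the last step left them, time stands still between calls to the robot, and variables do not carry over. Pictures are saved under pics/ and viewed, at most 10 in all, crops included, and the job is handed in when it is done.

Besides the shell and the picture viewer there is one more tool, called after ">>>" in YAML: its name, and indented under it one key for each argument. carry_out: Moves the arm, as the interface text tells. Its arguments: {"type":"object","properties":{"deltas":{"type":"array"},"squeeze":{"type":"number"}},"required":["deltas"]}

```bash
ls; mkdir -p pics; python3 - <<'E'
from plant import r
import cv2,numpy as np
print(r.get_state())
for n in("top","side"):
    p,d=r.capture(n); np.savez(f"{n}0.npz",p=p,d=d); c=r.get_calibration(n); print(n,c)
    cv2.imwrite(f"pics/{n}0.png",cv2.resize(p[:,:,::-1],(800,600),interpolation=cv2.INTER_CUBIC))
E
```

```text
pics
{'time_s': 0.0, 'joints': array([ 8.29116378e+01,  2.05903223e+01,  6.33817390e-01, -2.12276657e-02,
       -7.01353353e+01, -1.65052544e+01]), 'qd': array([-0.05219237,  0.02640957,  0.07476861, -0.10723481, -0.09321308,
        0.0675212 ]), 'joint_torque': array([ 1.03595576e-03, -5.82718062e+01,  2.93056369e+01,  6.99696064e+00,
        6.87127031e-03, -1.67577477e-04]), 'tcp_pos': array([0.2700066 , 0.61810975, 0.22563209]), 'eef_rot': array([ 1.79906274e+02, -6.96164576e-03, -2.36008401e+01]), 'contact_force': array([ 0.91199734, -0.09522893,  0.140151  ]), 'moment': array([ 0.02868069, -0.00976026,  0.00844131]), 'gripper_force': 0.0, 'gripper_width': 0.08783506555568069}
top {'fov_y': 47.65474827472053, 'cx': 252.1804846016615, 'cy': 187.52632821725513, 'view': array([[-1.72765093e-02, -9.99849483e-01, -1.59164626e-03,
         2.24410066e-02],
       [-9.99036809e-01,  1.73266428e-02, -4.03142926e-02,
         5.43692375e-01],
       [ 4.03358025e-02,  8.93622952e-04, -9.99185781e-01,
         1.33679244e+00],
       [ 0.00000000e+00,  0.00000000e+00,  0.00000000e+00,
         1.00000000e+00]])}
side {'fov_y': 54.60427334636348, 'cx': 262.0303882179481, 'cy': 185.02821385563973, 'view': array([[-0.99991403,  0.00704313,  0.01106021,  0.53485033],
       [-0.00422845,  0.62523305, -0.78042665,  0.04495474],
       [-0.01241185, -0.78040632, -0.62514952,  1.10430662],
       [ 0.        ,  0.        ,  0.        ,  1.        ]])}
```

View pics/top0.png

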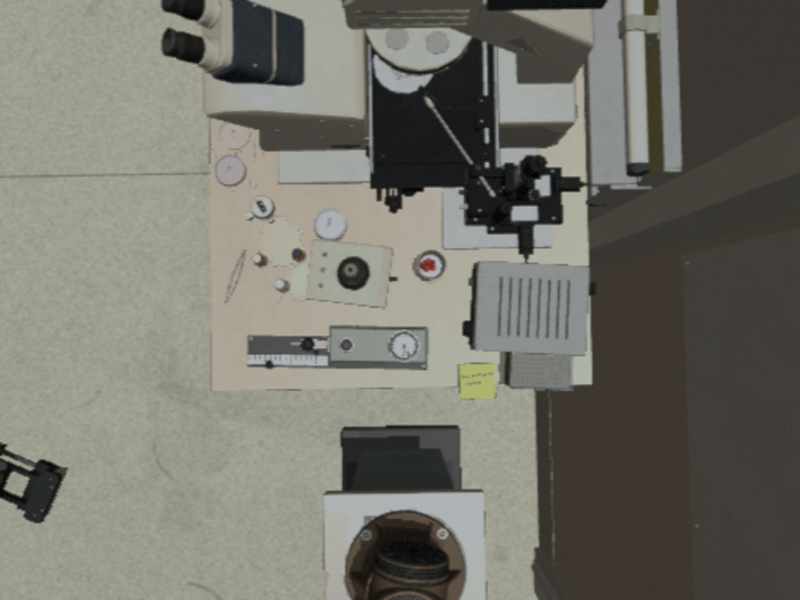

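View pics/side0.png

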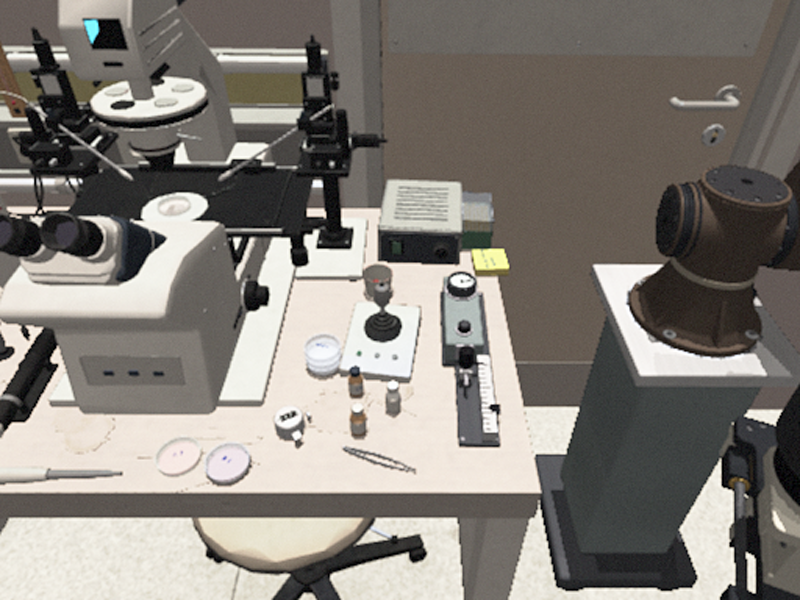

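The top view shows the dial at (405,345), button (346,345), knob (308,344) and clip (269,364). The side view shows the dial at (461,283), button (464,327), knob (466,355) and clip (495,408), all in the 800-wide pictures. The zero mark needs a closer look.

```bash
cat > h.py <<'E'
import numpy as np,cv2
from plant import r
C={n:r.get_calibration(n) for n in("top","side")}
def ray(n,u,v):
    c=C[n];f=192/np.tan(np.radians(c["fov_y"]/2));V=c["view"];R=V[:3,:3]
    return -R.T@V[:3,3],R.T@np.array([(u-c["cx"])/f,(v-c["cy"])/f,1.])
def onz(n,u,v,z):
    o,d=ray(n,u,v);return o+d*(z-o[2])/d[2]
def tri(a,b):   # top px, side px -> point, gap
    o1,d1=ray("top",*a);o2,d2=ray("side",*b)
    t=np.linalg.lstsq(np.c_[d1,-d2],o2-o1,rcond=None)[0]
    p,q=o1+t[0]*d1,o2+t[1]*d2;return (p+q)/2,np.linalg.norm(p-q)
def proj(n,P):
    c=C[n];f=192/np.tan(np.radians(c["fov_y"]/2));q=c["view"]@np.r_[P,1]
    return np.array([f*q[0]/q[2]+c["cx"],f*q[1]/q[2]+c["cy"]])
E
python3 - <<'E'
from h import *
a=np.load("top0.npz")["p"];b=np.load("side0.npz")["p"]
# top crop u150-280 v200-245 x6 ; side crop u280-325,v170-290 
A=cv2.resize(a[200:245,150:280,::-1],None,fx=6,fy=6,interpolation=cv2.INTER_CUBIC)
D=cv2.resize(a[208:234,243:275,::-1],None,fx=12,fy=12,interpolation=cv2.INTER_CUBIC)
S=cv2.resize(b[170:230,275:325,::-1],None,fx=7,fy=7,interpolation=cv2.INTER_CUBIC)
print(A.shape,D.shape,S.shape)
im=np.zeros((600,784,3),np.uint8);im[:270,:780]=A;im[280:592,:384]=D;im[280:600,400:750]=S[:320]
cv2.imwrite("pics/c1.png",im)
S=cv2.resize(b[168:290,275:325,::-1],None,fx=5,fy=4.9,interpolation=cv2.INTER_CUBIC);
S2=cv2.resize(b[172:196,280:312,::-1],None,fx=14,fy=14,interpolation=cv2.INTER_CUBIC)
im=np.zeros((600,720,3),np.uint8);im[:min(600,len(S)),:250]=S[:600];im[:336,260:708]=S2
cv2.imwrite("pics/c2.png",im)
E
```

```text
(270, 780, 3) (312, 384, 3) (420, 350, 3)
```

View pics/c1.png

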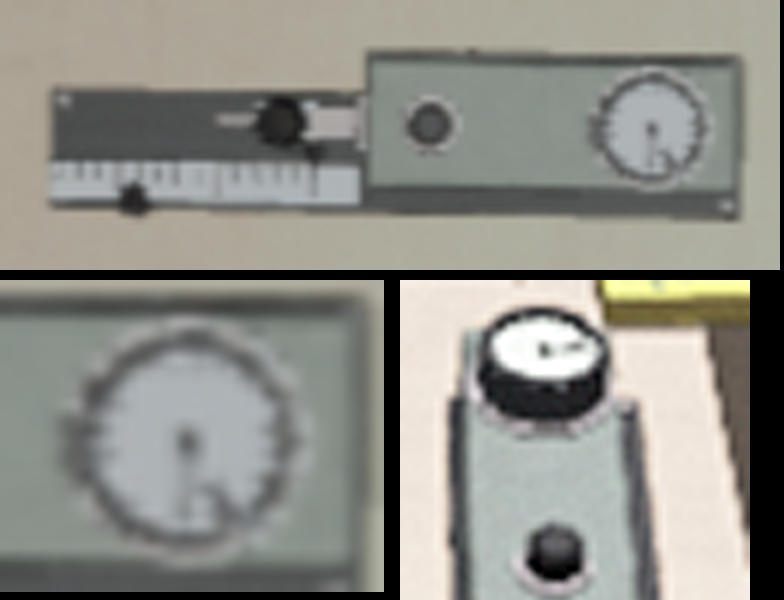

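View pics/c2.png

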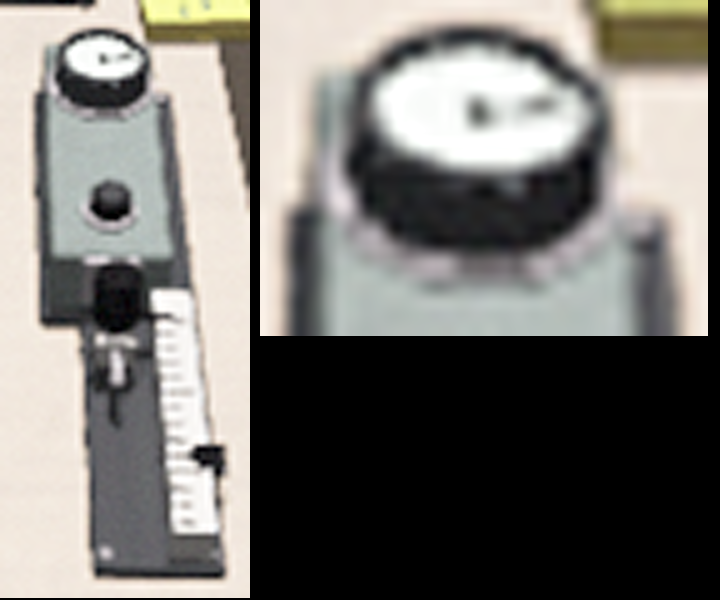

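The top crop shows the needle pointing straight down (-x) from the hub. The broad mark sits down-right of it, at about 33° anticlockwise. The clip is at crop px (134,198), and its nose points up. Now I'll measure points by mask and triangulation, and the dial by polar sampling.

```bash
python3 - <<'E'
from h import *
a=np.load("top0.npz");b=np.load("side0.npz")
def blob(img,box,th,k=1):
    u0,u1,v0,v1=box;g=img[v0:v1,u0:u1].max(2).astype(np.uint8)
    n,l,s,c=cv2.connectedComponentsWithStats((g<th).astype(np.uint8))
    for i in range(1,n):
        if s[i,4]>6: print("   ",c[i]+[u0,v0],s[i]+[u0,v0,0,0,0])
print("top button");blob(a["p"],(212,231,211,231),90)
print("top knob");blob(a["p"],(190,206,212,228),70)
print("top clip");blob(a["p"],(164,182,226,240),70)
print("side button");blob(b["p"],(285,308,200,218),70)
print("side knob");blob(b["p"],(290,306,214,240),60)
print("side clip");blob(b["p"],(311,322,255,270),90)
print("side bezel");blob(b["p"],(280,312,170,196),80)
# top bezel via circle, white face centroid
for n,im,box in(("top",a["p"],(245,275,205,236)),("side",b["p"],(280,312,172,190))):
    u0,u1,v0,v1=box;g=im[v0:v1,u0:u1].min(2)
    print(n,"face");
    for th in (150,165,180,200):
        nn,l,s,c=cv2.connectedComponentsWithStats((g>th).astype(np.uint8))
        i=1+np.argmax(s[1:,4]) if nn>1 else 0
        h=cv2.convexHull(np.argwhere(l==i)[:,::-1].astype(np.int32));m=cv2.moments(h)
        print(th,m["m10"]/m["m00"]+u0,m["m01"]/m["m00"]+v0,s[i])
for n,d,px in(("top",a["d"],[(259,221),(222,221),(197,220),(172,233),(340,195),(345,237),(226,175),(274,170),(240,200)]),("side",b["d"],[(296,179),(297,208),(298,223)])):
    for u,v in px:
        z=d[v,u];o,q=ray(n,u,v);print(n,(u,v),np.round(o+q*z,4))
E
```

```text
top button
    [221.15151515 220.27272727] [218 217   7   7  33]
top knob
    [197.26666667 220.86666667] [192 216  13  11  75]
top clip
    [171.78571429 232.85714286] [170 231   5   4  14]
side button
    [296.625   209.78125] [293 206   8   7  32]
side knob
    [297.95302013 228.70469799] [290 222  16  14 149]
side clip
    [316.62962963 260.92592593] [313 259   7   7  27]
side bezel
    [300.42857143 176.14285714] [298 175   6   4   7]
    [294.57894737 185.86315789] [286 181  19   9  95]
    [282.64285714 191.42857143] [282 187   2   9  14]
top face
150 258.32858837485173 221.0011862396204 [  7   9  14  15 136]
165 258.0 221.01615271659324 [ 7 10 13 13 97]
180 259.5 220.0 [  0   0  30  31 930]
200 259.5 220.0 [  0   0  30  31 930]
side face
150 294.94251734390485 180.80475718533202 [  0   0  32  18 242]
165 294.94251734390485 180.80475718533202 [  0   0  32  18 213]
180 289.0423611111111 177.95138888888889 [  0   0  24  18 111]
200 288.4031890660592 177.82915717539862 [ 0  0 23 18 98]
top (259, 221) [ 0.4425 -0.0054  0.0755]
top (222, 221) [0.4441 0.104  0.0678]
top (197, 220) [0.4486 0.1768 0.0767]
top (172, 233) [0.4092 0.2587 0.034 ]
top (340, 195) [ 0.5145 -0.242   0.0931]
top (345, 237) [ 0.3913 -0.257   0.0761]
top (226, 175) [0.5754 0.0859 0.1374]
top (274, 170) [ 0.596  -0.0549  0.0268]
top (240, 200) [ 0.5062  0.0518 -0.0013]
side (296, 179) [ 0.4389 -0.0064  0.0721]
side (297, 208) [0.4447 0.1075 0.0642]
side (298, 223) [0.4489 0.1778 0.0784]
```

```bash
python3 - <<'E'
from h import *
a=np.load("top0.npz");b=np.load("side0.npz")
def cloud(n,d):
    c=C[n];f=192/np.tan(np.radians(c["fov_y"]/2));v,u=np.mgrid[:384,:512]
    P=np.stack([(u-c["cx"])/f*d,(v-c["cy"])/f*d,d],-1);R=c["view"][:3,:3];return (P-c["view"][:3,3])@R
for n,D in(("top",a),("side",b)):
    X=cloud(n,D["d"]);sel=(X[...,0]>.38)&(X[...,0]<.5)&(X[...,1]>-.08)&(X[...,1]<.32)
    z=X[...,2]
    for nm,lo,hi in(("housing",.044,.056),("bezel",.068,.085),("plate+",.003,.085)):
        m=sel&(z>lo)&(z<hi)&(X[...,1]<(.148 if nm!="plate+" else 9))
        if nm=="bezel": m&=X[...,1]<.05
        Q=X[m];(cx,cy),(w,h),an=cv2.minAreaRect((Q[:,:2]*1000).astype(np.float32))
        print(n,nm,m.sum(),"c",round(cx,1),round(cy,1),"wh",round(w,1),round(h,1),"ang",round(an,2),"medz",np.median(Q[:,2]).round(4))
        if nm!="bezel":
            q=Q[:,:2]-Q[:,:2].mean(0);w_,v_=np.linalg.eigh(q.T@q);e=v_[:,1]*np.sign(v_[1,1]);print("   pca yaw deg",np.degrees(np.arctan2(-e[0],e[1])))
for nm,t,s in(("dial",(258.4,221.0),(295.4,179)),("button",(221.3,220.5),(296.8,208.2)),("knob",(196.8,220),(298.3,224)),("clip",(172,232),(313.5,261))):
    print(nm,tri(t,s))
# polar of dial
for n,ctr in(("top",(258.5,221.1)),("side",None)):
    D=a if n=="top" else b; g=D["p"].mean(2).astype(np.float32)
    c0=onz("top",258.4,221.0,.074)
    for th in range(-30,100,6):
        row=[]
        for rr in(8,11,14,17,20,22):
            t=np.radians(th);P=c0+np.array([-np.cos(t),-np.sin(t),0])*rr/1000
            u,v=proj(n,P);row.append(int(cv2.getRectSubPix(g,(1,1),(float(u),float(v)))[0,0]))
        print(n,th,row)
E
```

```text
top housing 1003 c 443.9 51.3 wh 192.6 63.2 ang 88.97 medz 0.0507
   pca yaw deg -2.3548474380564866
top bezel 193 c 441.3 -3.6 wh 49.0 51.4 ang 55.18 medz 0.0718
top plate+ 3095 c 440.0 120.1 wh 119.8 399.5 ang 0.04 medz 0.0329
   pca yaw deg 0.543429674946771
side housing 780 c 441.9 48.7 wh 190.7 64.2 ang 88.01 medz 0.0494
   pca yaw deg 0.08989802654219335
side bezel 144 c 439.9 -2.8 wh 50.5 49.7 ang 21.19 medz 0.0706
side plate+ 2957 c 440.5 128.6 wh 356.2 99.0 ang 86.33 medz 0.0302
   pca yaw deg 2.0474220560753005
dial (array([ 0.44175346, -0.00356592,  0.07430015]), np.float64(0.0014552814893367247))
button (array([0.44523586, 0.10647731, 0.06255017]), np.float64(0.0003853753971609694))
knob (array([0.44824444, 0.17770279, 0.07495867]), np.float64(0.0006393583441565405))
clip (array([0.413935  , 0.25861267, 0.03297655]), np.float64(0.003606606512349595))
top -30 [168, 173, 176, 176, 171, 137]
top -24 [164, 170, 171, 174, 164, 135]
top -18 [160, 164, 166, 166, 160, 141]
top -12 [155, 158, 158, 156, 160, 141]
top -6 [155, 153, 150, 145, 154, 131]
top 0 [157, 153, 157, 155, 161,
[... 760 characters left out ...]
6, 221, 177]
side -6 [216, 184, 176, 213, 218, 171]
side 0 [215, 172, 151, 198, 215, 166]
side 6 [220, 184, 164, 191, 197, 151]
side 12 [227, 206, 190, 192, 180, 141]
side 18 [235, 226, 218, 199, 153, 127]
side 24 [242, 243, 237, 192, 113, 87]
side 30 [248, 252, 248, 201, 108, 83]
side 36 [252, 252, 251, 216, 111, 82]
side 42 [253, 253, 253, 221, 104, 51]
side 48 [253, 252, 244, 205, 135, 78]
side 54 [252, 252, 238, 200, 124, 72]
side 60 [252, 252, 238, 202, 106, 45]
side 66 [251, 252, 240, 203, 126, 91]
side 72 [250, 251, 243, 196, 130, 108]
side 78 [249, 252, 246, 197, 134, 98]
side 84 [248, 252, 251, 209, 151, 99]
side 90 [249, 252, 248, 199, 137, 89]
side 96 [250, 251, 246, 189, 124, 86]
```

Dial at (0.442, -0.004, 0.074), matching the stated 74 mm. Button at (0.445, 0.106) and knob at (0.448, 0.178), with spacings of 110 and 73 mm as stated. Gauge yaw is about -1.9°, and the zero mark sits about +0.54 rad from the needle. Moving above the dial.

>>> carry_out:
  deltas:
    - [1,[407,502,67],[0,0,0.897]]
    - [1,[407,502,67],[0,0,0.897]]
    - [1,[407,502,67],[0,0,0.897]]
    - [1,[407,502,67],[0,0,0.897]]
    - [1,[407,502,67],[0,0,0.897]]
    - [1,[407,502,67],[0,0,0.897]]
    - [1,[407,502,67],[0,0,0.897]]
    - [1,[407,502,67],[0,0,0.897]]
    - [1,[407,502,67],[0,0,0.897]]
    - [1,[407,502,67],[0,0,0.897]]
    - [1,[407,502,67],[0,0,0.897]]
    - [1,[407,502,67],[0,0,0.897]]
  squeeze: 15

```text
time_s: 1.3
tcp_pos: [0.429, 0.0414, 0.1647]
eef_rot: [-180.0, 0.0, -75.0]
contact_force: [1.2, 1.0, -0.6]
gripper_width: 0.0876
gripper_force: 0.0
```

>>> carry_out:
  deltas:
    - [1,[0,0,0],[0,0,0]]
    - [1,[0,0,0],[0,0,0]]
    - [1,[0,0,0],[0,0,0]]

```text
time_s: 1.6
tcp_pos: [0.4291, 0.0437, 0.1647]
eef_rot: [-180.0, 0.0, -75.0]
contact_force: [0.2, 1.2, -0.4]
gripper_width: 0.0876
gripper_force: 0.0
```

>>> carry_out:
  deltas:
    - [1,[25,0,0],[0,0,0]]
    - [1,[49,0,0],[0,0,0]]
    - [1,[49,0,0],[0,0,0]]
    - [1,[49,0,0],[0,0,0]]
    - [1,[49,0,30],[0,0,0]]
    - [1,[49,0,55],[0,0,0]]
    - [1,[49,0,75],[0,0,0]]
    - [1,[49,0,90],[0,0,0]]
    - [1,[49,0,100],[0,0,0]]
    - [1,[49,0,108],[0,0,0]]
    - [1,[49,0,108],[0,0,0]]
    - [1,[49,0,108],[0,0,0]]

```text
time_s: 2.8
tcp_pos: [0.4421, -0.0037, 0.0571]
eef_rot: [-180.0, -0.0, -75.0]
contact_force: [-0.2, -0.3, 0.9]
gripper_width: 0.0874
gripper_force: 0.0
```

```bash
python3 - <<'E'
from h import *
a,_=r.capture("top");b,_=r.capture("side")
A=cv2.resize(a[195:250,220:290,::-1],None,fx=5.5,fy=5.5,interpolation=cv2.INTER_CUBIC)
S=cv2.resize(b[140:220,260:330,::-1],None,fx=5.5,fy=5.5,interpolation=cv2.INTER_CUBIC)
im=np.zeros((445,780,3),np.uint8);im[:A.shape[0],:A.shape[1]]=A;im[:S.shape[0],390:390+S.shape[1]]=S
cv2.imwrite("pics/g1.png",im);s=r.get_state();print(s["tcp_pos"],s["eef_rot"],s["contact_force"])
E
```

```text
[ 0.44225696 -0.00377305  0.05733932] [-1.79927945e+02  6.18821324e-03 -7.49768506e+01] [-1.29876296 -0.05138607 -0.14429281]
```

View pics/g1.png

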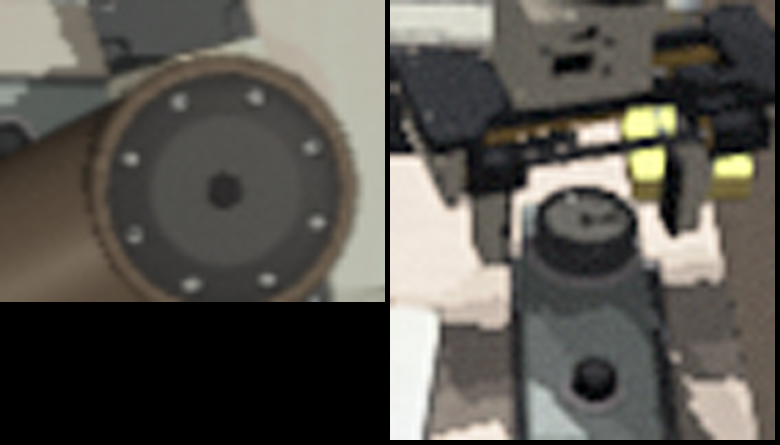

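The side picture shows the fingers straddling the bezel (centre near (587,225)), clear of the housing. Close, then turn clockwise by 0.54 rad.

>>> carry_out:
  deltas:
    - [0,[0,0,0],[0,0,0]]
    - [0,[0,0,0],[0,0,0]]
    - [0,[0,0,0],[0,0,0]]
    - [0,[0,0,0],[0,0,0]]
    - [0,[0,0,0],[0,0,0]]
    - [0,[0,0,0],[0,0,0]]
    - [0,[0,0,0],[0,0,0]]
    - [0,[0,0,0],[0,0,0]]
  squeeze: 15

```text
time_s: 3.7
tcp_pos: [0.442, -0.004, 0.0568]
eef_rot: [-180.0, -0.0, -75.0]
contact_force: [1.8, -0.5, -0.4]
gripper_width: 0.0538
gripper_force: 15.0
```

>>> carry_out:
  deltas:
    - [0,[0,0,0],[0,0,0.06]]
    - [0,[0,0,0],[0,0,0.12]]
    - [0,[0,0,0],[0,0,0.18]]
    - [0,[0,0,0],[0,0,0.24]]
    - [0,[0,0,0],[0,0,0.3]]
    - [0,[0,0,0],[0,0,0.36]]
    - [0,[0,0,0],[0,0,0.42]]
    - [0,[0,0,0],[0,0,0.48]]
    - [0,[0,0,0],[0,0,0.54]]
    - [0,[0,0,0],[0,0,0.54]]
    - [0,[0,0,0],[0,0,0.54]]

```text
time_s: 4.8
tcp_pos: [0.4427, -0.004, 0.0568]
eef_rot: [-179.9, 0.0, -105.9]
contact_force: [4.4, -2.5, -3.8]
gripper_width: 0.0539
gripper_force: 15.0
```

>>> carry_out:
  deltas:
    - [1,[0,0,0],[0,0,0]]
    - [1,[0,0,0],[0,0,0]]
    - [1,[0,0,0],[0,0,0]]
    - [1,[0,0,0],[0,0,0]]
    - [1,[0,0,-30],[0,0,0]]
    - [1,[0,0,-80],[0,0,0]]
    - [1,[-40,12,-110],[0,0,0]]
    - [1,[-90,25,-110],[0,0,0]]
    - [1,[-135,38,-110],[0,0,0]]
    - [1,[-180,51,-110],[0,0,0]]
    - [1,[-220,63,-110],[0,0,0]]
    - [1,[-220,63,-110],[0,0,0]]

```text
time_s: 6.0
tcp_pos: [0.4418, 0.2291, 0.1667]
eef_rot: [-180.0, 0.1, -105.7]
contact_force: [-1.4, -0.2, -0.6]
gripper_width: 0.0876
gripper_force: 0.0
```

```bash
cat > dial.py <<'E'
from h import *
def dial(tag):
    ims={n:r.capture(n)[0] for n in("top","side")}
    out=[]
    for n,b in(("top",(243,275,208,234)),("side",(280,312,170,196))):
        u0,u1,v0,v1=b;out.append(cv2.resize(ims[n][v0:v1,u0:u1,::-1],None,fx=12,fy=12,interpolation=cv2.INTER_CUBIC))
    cv2.imwrite(f"pics/{tag}.png",np.hstack(out))
    c0=np.array([.4418,-.0036,.074])
    for n in ims:
        g=ims[n].mean(2).astype(np.float32)
        for th in range(-48,60,6):
            t=np.radians(th);row=[]
            for rr in(8,11,14,17,20):
                u,v=proj(n,c0+np.array([-np.cos(t),-np.sin(t),0])*rr/1000)
                row.append(int(cv2.getRectSubPix(g,(1,1),(float(u),float(v)))[0,0]))
            print(n,th,row)
E
python3 -c "
from dial import *
dial('d1');print(r.get_state()['tcp_pos'])"
```

```text
top -48 [185, 189, 189, 182, 158]
top -42 [184, 188, 188, 178, 156]
top -36 [182, 185, 187, 178, 160]
top -30 [179, 182, 185, 178, 162]
top -24 [175, 177, 177, 176, 150]
top -18 [171, 167, 169, 168, 144]
top -12 [166, 155, 146, 154, 143]
top -6 [166, 145, 122, 133, 136]
top 0 [168, 151, 138, 145, 149]
top 6 [170, 158, 156, 161, 164]
top 12 [172, 167, 170, 170, 166]
top 18 [176, 177, 184, 178, 153]
top 24 [180, 186, 187, 182, 150]
top 30 [184, 188, 188, 183, 153]
top 36 [187, 189, 188, 186, 151]
top 42 [188, 190, 188, 181, 156]
top 48 [188, 189, 188, 178, 145]
top 54 [188, 189, 187, 176, 134]
side -48 [74, 84, 126, 156, 130]
side -42 [62, 73, 91, 108, 108]
side -36 [52, 65, 67, 74, 78]
side -30 [46, 57, 57, 53, 62]
side -24 [43, 50, 50, 48, 56]
side -18 [40, 44, 45, 43, 48]
side -12 [37, 38, 36, 36, 38]
side -6 [33, 32, 26, 28, 30]
side 0 [29, 25, 17, 20, 23]
side 6 [26, 23, 15, 18, 21]
side 12 [23, 22, 17, 18, 20]
side 18 [20, 20, 18, 18, 24]
side 24 [18, 17, 20, 20, 28]
side 30 [15, 13, 21, 21, 30]
side 36 [13, 11, 19, 24, 45]
side 42 [13, 12, 17, 36, 59]
side 48 [15, 14, 22, 46, 68]
side 54 [17, 15, 31, 55, 74]
[0.4410097  0.2254782  0.16625992]
```

View pics/d1.png

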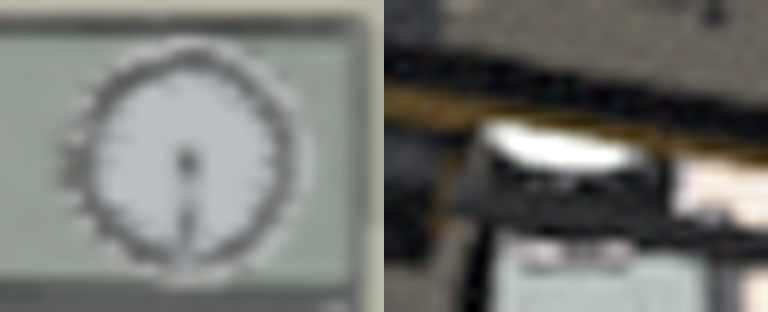

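The dial picture shows the broad mark lying under the needle, straight below the hub (187,165) to (187,230). It is at about -5°, the same angle as the needle, so the dial is zeroed. Now to the button.

>>> carry_out:
  deltas:
    - [0,[40,-13,0],[0,0,-0.1]]
    - [0,[80,-26,0],[0,0,-0.2]]
    - [0,[113,-36,0],[0,0,-0.24]]
    - [0,[113,-36,30],[0,0,-0.24]]
    - [0,[113,-36,60],[0,0,-0.24]]
    - [0,[113,-36,80],[0,0,-0.24]]
    - [0,[113,-36,80],[0,0,-0.24]]
    - [0,[113,-36,80],[0,0,-0.24]]
    - [0,[113,-36,80],[0,0,-0.24]]
    - [0,[113,-36,80],[0,0,-0.24]]

```text
time_s: 7.1
tcp_pos: [0.4458, 0.1066, 0.0879]
eef_rot: [-179.9, 0.1, -92.2]
contact_force: [0.2, -1.5, 0.3]
gripper_width: 0.0131
gripper_force: 0.0
```

>>> carry_out:
  deltas:
    - [0,[0,0,0],[0,0,0]]
    - [0,[0,0,0],[0,0,0]]
    - [0,[0,0,10],[0,0,0]]
    - [0,[0,0,20],[0,0,0]]
    - [0,[0,0,24],[0,0,0]]
    - [0,[0,0,27],[0,0,0]]
    - [0,[0,0,29],[0,0,0]]
    - [0,[0,0,31],[0,0,0]]
    - [0,[0,0,31],[0,0,0]]
    - [0,[0,0,31],[0,0,0]]

```text
time_s: 8.1
tcp_pos: [0.445, 0.1061, 0.0562]
eef_rot: [180.0, -0.0, -92.2]
contact_force: [-3.5, -1.1, 11.3]
gripper_width: 0.0005
gripper_force: 5.3
```

```bash
python3 - <<'E'
from h import *
b,_=r.capture("side");np.savez("side2.npz",p=b)
S=cv2.resize(b[170:290,275:335,::-1],None,fx=5,fy=5,interpolation=cv2.INTER_CUBIC)
a=np.load("side0.npz")["p"];T=cv2.resize(a[170:290,275:335,::-1],None,fx=5,fy=5,interpolation=cv2.INTER_CUBIC)
cv2.imwrite("pics/s2.png",np.hstack([T,S]))
o=np.array([.4435,.0514,0]);g=lambda x,y,z:o+np.array([[.9995,.033,0],[-.033,.9995,0],[0,0,1]]).T@np.array([x,y,z])
def G(x,y,z): return np.array([.4435+.9995*x+.033*y,.0514-.033*x+.9995*y,z])
for nm,p in dict(knob0=G(0,.128,.078),knob19=G(0,.147,.078),ptr0=G(-.031,.115,.035),ptr19=G(-.031,.134,.035)).items(): print(nm,p.round(4),proj("side",p).round(1),proj("top",p).round(1))
E
```

```text
knob0 [0.4477 0.1793 0.078 ] [298.5 223.6] [196.1 220.3]
knob19 [0.4484 0.1983 0.078 ] [298.9 229.1] [189.6 220.2]
ptr0 [0.4163 0.1674 0.035 ] [309.2 232.4] [202.  230.1]
ptr19 [0.4169 0.1864 0.035 ] [309.8 237.9] [195.8 230. ]
```

View pics/s2.png

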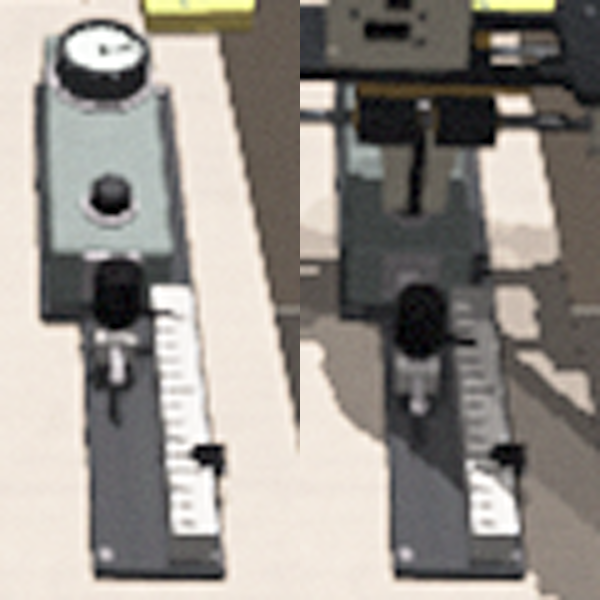

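The side picture shows the arm sprung free: the pointer went from crop (170,313) to (470,342), about 19–20 mm. The clip nose is unmoved at (493,455). Now compute the wanted travel from the clip.

```bash
python3 - <<'E'
from h import *
a=np.load("top0.npz")["p"].mean(2);b=np.load("side0.npz")["p"].mean(2);s2=np.load("side2.npz")["p"].mean(2)
def gy(P): d=P-np.array([.4435,.0514,0]);return (.033*d[0]+.9995*d[1]).round(4),(.9995*d[0]-.033*d[1]).round(4)
# darkness centroids: clip nose columns, pointer columns
def cen(g,u0,u1,v0,v1,ax):
    w=np.clip(np.percentile(g[v0:v1,u0:u1],60)-g[v0:v1,u0:u1]-40,0,None).sum(1-ax);x=np.arange(w.size);return (w*x).sum()/w.sum()+(v0,u0)[ax]
print(a[226:238,166:178].astype(int));print(b[254:268,308:323].astype(int))
for u in(169,170,171,172,173): pass
ct=cen(a,168,177,230,236,1);print("clip top u",ct,gy(onz("top",ct,232,.034)))
cs=cen(b,313,320,256,267,0);print("clip side v",cs,gy(onz("side",316,cs,.034)),gy(onz("side",314,cs,.034)))
pt=cen(a,199,206,228,231,1);print("ptr top u",pt,gy(onz("top",pt,229.5,.035)))
ps=cen(b,308,312,229,237,0);print("ptr side v",ps,gy(onz("side",309.5,ps,.035)))
p2=cen(s2,308,311,234,243,0);print("ptr side2 v",p2,gy(onz("side",309.5,p2,.035)))
E
```

```text
[[ 81  89  86  80  84  89  88  84  90  85  80  85]
 [143 167 162 144 149 168 157 144 167 162 153 167]
 [141 174 169 151 159 175 162 147 173 159 140 172]
 [149 174 169 152 158 172 157 146 173 159 139 172]
 [175 176 169 149 143 132 103 137 170 168 162 175]
 [177 177 168 140  91  65  51  77 136 173 176 177]
 [172 172 170 147  74  40  38  58 123 169 173 173]
 [ 98  99  97  84  49  37  39  42  74 109 121 125]
 [ 88  88  85  77  53  44  45  43  50  76  97 103]
 [156 157 156 140  99  82  69  69 105 140 147 158]
 [162 163 163 162 157 151 140 137 150 161 162 163]
 [164 163 163 163 163 163 162 161 163 164 164 162]]
[[178 213 210 224 242 246 248 237 174 190 229 229 229 229 229]
 [197 238 235 243 248 246 247 244 195 189 231 228 229 228 228]
 [195 244 248 251 248 247 248 247 211 189 231 230 230 229 229]
 [151 177 186 214 234 248 252 255 230 194 239 236 232 230 233]
 [172 221 201 200 233 242 215 222 180 151 192 192 219 234 229]
 [214 255 253 255 251 181  40  18  23  27  20  80 193 234 231]
 [173 223 206 208 176  83  21  38  28  37  29  95 196 234 231]
 [168 211 198 200 169  92  17  40  37  39  40  82 197 238 231]
 [213 255 253 254 250 225 153  17  24  29  37  50 179 234 232]
 [174 224 218 221 223 228 186 132 158 118  18  83 185 232 233]
 [136 196 213 219 215 216 200 220 238 166   5 100 180 227 233]
 [136 235 253 251 250 250 242 244 251 190  79 164 205 226 230]
 [112 208 240 246 249 248 247 247 253 220 117 216 235 229 228]
 [ 95 153 183 201 220 235 247 246 252 214 127 212 229 230 229]]
clip top u 171.85616438356163 (np.float64(0.2066), np.float64(-0.0381))
clip side v 261.0228939638018 (np.float64(0.2068), np.float64(-0.0403)) (np.float64(0.207), np.float64(-0.0356))
ptr top u 202.0 (np.float64(0.1151), np.float64(-0.0291))
ptr side v 232.28437398900033 (np.float64(0.1146), np.float64(-0.0317))
ptr side2 v 238.0 (np.float64(0.1345), np.float64(-0.0302))
```

The clip calls for about 0.091 m of travel: nose at gauge y 0.2058, pointer at 0.115 when home, with both views agreeing. Lift, open, then go over the knob, expected at (0.4484, 0.198).

>>> carry_out:
  deltas:
    - [0,[0,0,-25],[0,0,0]]
    - [0,[0,0,-60],[0,0,0]]
    - [1,[-30,0,-60],[0,0,0]]
    - [1,[-70,0,-60],[0,0,0]]
    - [1,[-92,0,-60],[0,0,0]]
    - [1,[-92,0,-60],[0,0,0]]
    - [1,[-92,0,-60],[0,0,0]]
    - [1,[-92,0,-60],[0,0,0]]
    - [1,[-92,0,-60],[0,0,0]]
  squeeze: 30

```text
time_s: 9.05
tcp_pos: [0.4485, 0.1974, 0.1156]
eef_rot: [180.0, -0.0, -92.2]
contact_force: [-0.0, -0.2, -0.1]
gripper_width: 0.0507
gripper_force: 0.0
```

>>> carry_out:
  deltas:
    - [1,[0,0,0],[0,0,0]]
    - [1,[0,0,0],[0,0,0]]
    - [1,[0,0,20],[0,0,0]]
    - [1,[0,0,40],[0,0,0]]
    - [1,[0,0,55],[0,0,0]]
    - [1,[0,0,64],[0,0,0]]
    - [1,[0,0,64],[0,0,0]]
    - [1,[0,0,64],[0,0,0]]

```text
time_s: 9.85
tcp_pos: [0.449, 0.1983, 0.0521]
eef_rot: [-180.0, 0.0, -92.2]
contact_force: [-0.1, -0.5, 1.0]
gripper_width: 0.0877
gripper_force: 0.0
```

>>> carry_out:
  deltas:
    - [0,[0,0,0],[0,0,0]]
    - [0,[0,0,0],[0,0,0]]
    - [0,[0,0,0],[0,0,0]]
    - [0,[0,0,0],[0,0,0]]
    - [0,[0,0,0],[0,0,0]]
    - [0,[0,0,0],[0,0,0]]
    - [0,[0,0,0],[0,0,0]]
    - [0,[0,0,0],[0,0,0]]
    - [0,[0,0,0],[0,0,0]]
    - [0,[0,0,0],[0,0,0]]
  squeeze: 30

```text
time_s: 10.85
tcp_pos: [0.4491, 0.1984, 0.0517]
eef_rot: [-180.0, 0.0, -92.2]
contact_force: [3.8, 0.2, -2.5]
gripper_width: 0.0233
gripper_force: 30.0
```

>>> carry_out:
  deltas:
    - [0,[-5,0,0],[0,0,0]]
    - [0,[-12,0,0],[0,0,0]]
    - [0,[-19,0,0],[0,0,0]]
    - [0,[-26,0,0],[0,0,0]]
    - [0,[-33,0,0],[0,0,0]]
    - [0,[-40,0,0],[0,0,0]]
    - [0,[-47,0,0],[0,0,0]]
    - [0,[-54,0,0],[0,0,0]]
    - [0,[-60,0,0],[0,0,0]]
    - [0,[-66,0,0],[0,0,0]]
    - [0,[-66,0,0],[0,0,0]]
    - [0,[-66,0,0],[0,0,0]]

```text
time_s: 12.05
tcp_pos: [0.4512, 0.2643, 0.0517]
eef_rot: [-180.0, -0.0, -92.1]
contact_force: [3.9, -2.5, -0.7]
gripper_width: 0.0233
gripper_force: 30.0
```

```bash
cat > look.py <<'E'
from h import *
def look(tag):
    b,_=r.capture("side");a,_=r.capture("top")
    S=cv2.resize(b[240:275,285:330,::-1],None,fx=13,fy=13,interpolation=cv2.INTER_CUBIC)
    cv2.imwrite(f"pics/{tag}.png",S);g=b.mean(2).astype(int)
    print("cols 303-321 rows 245-266");print(g[245:267,303:321])
    s=r.get_state();print(s["tcp_pos"],s["contact_force"],s["gripper_force"])
E
python3 -c "
from look import *
look('e1')"
```

```text
cols 303-321 rows 245-266
[[ 83  80  68  35  30  48  66  57  38  23  26  22  21  19  20  25  22  20]
 [103 109  83  27  14  49  88  73  28  22  20  23  24  20  23  23  23  25]
 [ 71 101  80  26  12  52  90  74  24  19  25  22  24  22  19  20   7  19]
 [  8  60  63  30   5  58  93  72  21  16  14  15  22  23  16  23  29  15]
 [ 20  26  27  27   3  66  95  82  39  35  21  25   9  15  12   6  12   0]
 [  8   3  15  24   6  70  99  91  77  74  71  71  65 135 181 183 180 180]
 [ 19  16  19  26  20  72  99  98 100  98  95 116 116 194 245 240 240 240]
 [  0  13  12  14  27  72 100  96  97  93  91 136 147 172 229 234 233 233]
 [ 14  17  14  12  32  68  95  98  95  95  97 165 177 147 205 232 230 229]
 [  9  10   1   9  48  76  92  96  92  91 129 193 205 158 192 232 230 230]
 [ 10  11   7  13  53  88  94  92  94  99 166 215 215 174 191 232 231 231]
 [ 22  15  18  22  53  86  98  97  96 106 147 180 165 138 187 224 222 222]
 [ 17  11  17  18  62  96  98  98  95  95  93  89  94 100 167 213 213 206]
 [ 13  15  10  23  72  97  96  96  95 100  85  71  73  79 131 167 166 191]
 [ 13  30  29  25  76 103  97  98  97  89  61  13   7  15   3   0  70 170]
 [ 16  40  48  30  75  94  85  86  88  72  29  18  10  19   9  12  72 162]
 [ 30  68  68  51  69  85  81  81  87  69  36  17  14   0  14  12  53 150]
 [ 78  82  82  77  79  92  96  98  99  93  82  55  11  11  14  14  21 131]
 [ 99  88  75  66  81  86  81  76  77  77  76  58  47  58  39   7  39 123]
 [101  83  50  31  68  85  77  79  72  73  71  70  75  86  57  15  65 133]
 [100  69  31  32  62  88  90  98  98  94  95  89  88  91  65  72 133 163]
 [ 95  62  32  33  59  86  87  86  92  95  98  93  93  99  65  96 176 192]]
[0.45114612 0.26405069 0.05167525] [ 4.31103074 -2.36546245 -2.13454055] 29.99966561794281
```

View pics/e1.png

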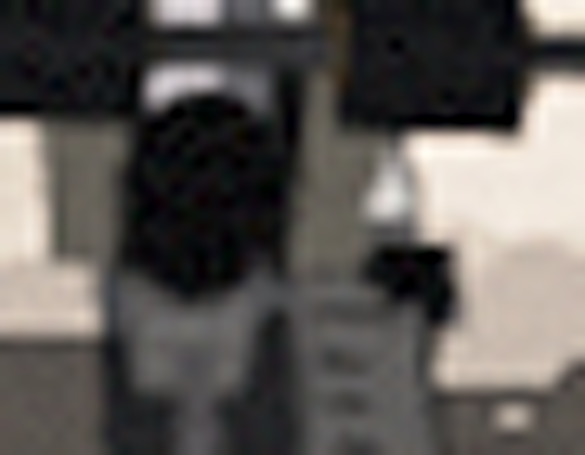

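The side picture shows the knob gripped (centre (200,190)) and the clip at (410,275) untouched. The pointer is hidden behind the right finger at (320,240). I'll draw the remaining ~5 mm, then check the travel from the arm's visible end block and rod tip against the earlier pictures.

>>> carry_out:
  deltas:
    - [0,[-2,0,0],[0,0,0]]
    - [0,[-4,0,0],[0,0,0]]
    - [0,[-5,0,0],[0,0,0]]
    - [0,[-5,0,0],[0,0,0]]
    - [0,[-5,0,0],[0,0,0]]

```text
time_s: 12.65
tcp_pos: [0.4513, 0.2688, 0.0517]
eef_rot: [180.0, -0.0, -92.2]
contact_force: [5.6, -2.3, -2.2]
gripper_width: 0.023
gripper_force: 30.0
```

```bash
python3 - <<'E'
from h import *
b,_=r.capture("side");a,_=r.capture("top");np.savez("s3.npz",b=b,a=a)
s0=np.load("side0.npz")["p"];s2=np.load("side2.npz")["p"]
def G(x,y,z): return np.array([.4435+.9995*x+.033*y,.0514-.033*x+.9995*y,z])
for nm,im,e in(("s0",s0,0),("s2",s2,.019),("s3",b,.0907)):
    g=im.mean(2)
    u,v=proj("side",G(0,.140+e,.042));print(nm,"pred foot",u.round(1),v.round(1))
    v0=int(v)-6;u0=int(round(u))
    print([ (v0+i,int(x)) for i,x in enumerate(g[v0:v0+32,u0-1:u0+2].mean(1))])
im=np.zeros((600,780,3),np.uint8)
S=cv2.resize(b[225:305,285:330,::-1],None,fx=7.5,fy=7.5,interpolation=cv2.INTER_CUBIC);im[:600,:S.shape[1]]=S[:600]
T=cv2.resize(a[205:250,140:210,::-1],None,fx=6,fy=6,interpolation=cv2.INTER_CUBIC);im[:T.shape[0],350:350+T.shape[1]]=T
U=cv2.resize(s2[215:265,280:325,::-1],None,fx=6,fy=6,interpolation=cv2.INTER_CUBIC);im[290:590,350:620]=U
cv2.imwrite("pics/e2.png",im);s=r.get_state();print(s["tcp_pos"],s["contact_force"],s["gripper_force"])
E
```

```text
s0 pred foot 297.7 237.4
[(231, 20), (232, 10), (233, 12), (234, 9), (235, 12), (236, 130), (237, 177), (238, 135), (239, 129), (240, 171), (241, 188), (242, 196), (243, 181), (244, 182), (245, 174), (246, 110), (247, 43), (248, 50), (249, 61), (250, 63), (251, 65), (252, 59), (253, 61), (254, 66), (255, 88), (256, 99), (257, 100), (258, 99), (259, 101), (260, 100), (261, 100), (262, 101)]
s2 pred foot 298.1 243.1
[(237, 11), (238, 9), (239, 10), (240, 10), (241, 36), (242, 100), (243, 136), (244, 119), (245, 108), (246, 117), (247, 119), (248, 114), (249, 106), (250, 133), (251, 150), (252, 105), (253, 48), (254, 40), (255, 40), (256, 40), (257, 42), (258, 45), (259, 48), (260, 62), (261, 80), (262, 98), (263, 101), (264, 103), (265, 103), (266, 101), (267, 102), (268, 101)]
s3 pred foot 299.7 266.4
[(260, 17), (261, 13), (262, 14), (263, 15), (264, 47), (265, 82), (266, 98), (267, 106), (268, 90), (269, 82), (270, 82), (271, 79), (272, 69), (273, 69), (274, 77), (275, 79), (276, 68), (277, 48), (278, 37), (279, 31), (280, 34), (281, 34), (282, 32), (283, 38), (284, 39), (285, 51), (286, 84), (287, 105), (288, 114), (289, 123), (290, 134), (291, 136)]
[0.45132051 0.26879282 0.05167115] [ 4.55149789 -2.40272783 -1.34717463] 29.99964326620102
```

View pics/e2.png

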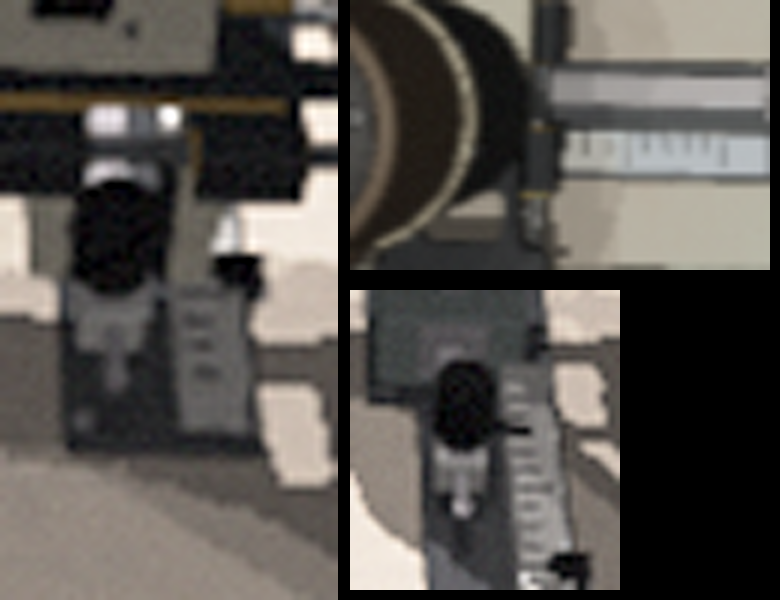

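The foot and rod edges put the travel at about 0.0893 m, and the TCP displacement agrees (0.0704 + 0.019). The clip is in its original place. One more millimetre to centre on about 0.0904, then settle.

>>> carry_out:
  deltas:
    - [0,[-1,0,0],[0,0,0]]
    - [0,[-1,0,0],[0,0,0]]
    - [0,[-1,0,0],[0,0,0]]
    - [0,[-1,0,0],[0,0,0]]
    - [0,[-1,0,0],[0,0,0]]
    - [0,[-1,0,0],[0,0,0]]
    - [0,[-1,0,0],[0,0,0]]
    - [0,[-1,0,0],[0,0,0]]

```text
time_s: 13.55
tcp_pos: [0.4513, 0.2698, 0.0517]
eef_rot: [180.0, -0.0, -92.2]
contact_force: [4.8, -2.6, -0.8]
gripper_width: 0.0235
gripper_force: 30.0
```

```bash
python3 - <<'E'
from h import *
b,_=r.capture("side");s0=np.load("side0.npz")["p"].mean(2);g=b.mean(2);s=r.get_state()
print(s["tcp_pos"],s["gripper_force"],s["gripper_width"]);print([int(x) for x in g[260:270,299:302].mean(1)])
for q in(s0,g):
    y,x=np.nonzero(q[257:267,312:321]<50);print("clip",x.mean()+312,y.mean()+257)
E
```

```text
[0.45133958 0.26981904 0.05169258] 29.999711215496063 0.023295097820883248
[11, 13, 6, 9, 32, 72, 107, 105, 90, 83]
clip 316.2857142857143 260.7142857142857
clip 316.22222222222223 261.0
```

```bash
python3 -c "
from plant import r
print(r.close_job())"
```

```text
the job is handed in; nothing more can be done
None
```

I handed the job in with the bezel zeroed, the arm sprung free by the button and its gripped knob held at about 0.090 m, level with the clip within about 1–2 mm. The last stretch was checked from the knob and the tool travel, because the pointer was hidden behind a finger.

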